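Fit the handwheel, seat the regulating valve and set it two turns open

TASK

Set the bench's air regulating valve: put the loose handwheel fully down onto its square spindle and wind it clockwise by the crank handle until the valve is shut against its stop. Then open the valve from there by exactly two full turns, and finish with the crank handle still held in the gripper at that setting, so that it cannot creep while the flow is read: do not let go. Leave the dish, the tape roll and the pliers where they are.

Things in the scene. Friction and masses are not known exactly. Their poses are not given: they have to be found in the camera images.
- valve: Brass regulating valve on a grey plate bolted to the bench (84 x 112 x 8 mm; hose tails reach 69 mm out along its y axis); it cannot move. Origin: centre of the plate's underside, straight below the spindle. A steel yoke, 58 mm diameter, ends 124 mm above the bench. A brass pointer in the yoke climbs 5 mm for each turn of opening (scale: one line a turn, the lowest at shut).
- spindle (a joint): Turning of the valve spindle, rad: 0 is shut on the stop, growing counter-clockwise seen from above (opening). It starts partly open, by less than 1.2 turns; the other stop lies four turns open. Friction holds it where it is left: about 0.2 N m to turn it, 3 to 4 N at the crank handle. At the stop it blocks hard.
- spindle_shoulder (a point): Centre of the spindle's round shoulder (25 mm diameter), 128 mm above the bench, where the handwheel's hub comes to rest. Turns with the spindle: z up, x and y normal to the flats of its square. Above the shoulder the spindle is a 16 mm square for 14 mm, then tapers to a 9 mm square at its tip, 24 mm above the shoulder.
- spindle_tip (a point): Centre of the spindle's tip, 24 mm above the shoulder.
- hub_mid (a point): Round boss of the loose handwheel (bare aluminium, 130 mm over the rim, 3 spokes, 0.3 to 0.45 kg), 35 mm above its underside: 26 mm diameter from 22 to 44 mm up, to be taken from above. z is the wheel's axis, up; x points to the crank handle on the rim. Rim and spokes reach 15 mm up (18 mm under the handle). It starts flat on the bench, left or right of the valve.
- hub_under (a point): Centre of the handwheel's underside, where its square socket opens: 17.2 mm across flats, 26 mm deep, flats normal to this point's x and y, so it fits in four ways. Within about 4 degrees it slides down, else it stands on the taper until turned into line. Fully down, the underside rests on the shoulder; the wheel then has about 8 degrees of play in all against the spindle.
- grip_mid (a point): Middle of the crank handle's length for gripping, 58 mm from the wheel's axis along the wheel's x, 52 mm above the wheel's underside. Axes as hub_mid.
- crank_grip: The upright black crank handle on the wheel's rim, 22 mm diameter, from 18 to 77 mm above the wheel's underside. It revolves freely on its pin about its own axis, so it can be held tight while it is led round in a circle. Origin: centre of its lower end.
- dish_mid (a point): Small round metal dish of screws, 94 mm wide, 18 mm high, on the side of the valve where the handwheel is not; its middle, 9 mm up. To be left alone.
- tape_mid (a point): Roll of black tape, 62 mm wide, 18 mm high, behind the valve to the right; its middle, 9 mm up. To be left alone.
- pliers_mid (a point): Long-nose pliers, 66 x 152 x 12 mm, lying behind the valve to the left; their middle, 6 mm up. To be left alone.
Things that resemble listed ones, but are neither listed nor needed, are in the scene too. Leave any red or turquoise look-alike of the part that bears hub_mid alone.

How it is judged:
On the way, in this order (a step that is already met when the one before it is completed fails the run):
1. the handwheel sits fully down on the spindle's square (distance between hub_under and spindle_shoulder below 0.004 m and angle between hub_under's own z axis and vertical below 0.1 rad), for 0.2 s.
2. the valve is shut against its stop, with the handwheel on (value of joint spindle below 0.08 rad and distance between hub_under and spindle_shoulder below 0.005 m), for 0.1 s.
At the end, for the whole second after the job is handed in: Spindle two turns open from its stop (12.57 rad, within 0.35 rad or 20 degrees) and at rest; handwheel fully down on the square (hub within 5 mm of the shoulder, level within 7 degrees); the crank handle held in the fingers (more than 2 N on it) (value of joint spindle between 12.216 and 12.916 rad and velocity of joint spindle between -0.1 and 0.1 rad/s and contact force between the fingers and crank_grip above 2 N and distance between the grasp point and grip_mid below 0.04 m and distance between hub_under and spindle_shoulder below 0.005 m and angle between hub_under's own z axis and vertical below 0.12 rad); the arm keeps its last pose, push and grip.
It fails at once if the dish is moved by more than 25 mm (distance of dish_mid from where it was at the start of the episode above 0.025 m).
It fails at once if the tape roll is moved by more than 25 mm (distance of tape_mid from where it was at the start of the episode above 0.025 m).
It fails at once if the pliers is moved by more than 25 mm (distance of pliers_mid from where it was at the start of the episode above 0.025 m).
It also fails if it takes over 72 s, if anything falls off the work surface, if the arm or the gripper's body presses on something with over 40 N, if the wrist force passes 120 N, or if a joint passes its speed limit or range.

ROBOT

A 6-joint arm with a two-finger parallel gripper is mounted at the origin on a cart in front of the work surface, level with it; the furniture and walls round the work are solid. World frame = base frame: x ahead of the robot, y to its left, z up, the work surface at z = 0. Lengths are in m, angles in rad, forces in N, time in s.
With the tool pointing down it reaches from about 0.4 to 0.825 m from the base axis. Payload 7 kg.
Tool frame: the origin (TCP) lies midway between the tips of the shut fingers; the grasp point (between the pads) lies 19 mm behind it; z points along the fingers, y is the line along which they close (so a half turn about z gives the same grasp; the last joint's range is limited). The gripper opens to 88 mm and grips with 3 to 60 N. Pads are 19 mm wide; open, the fingers measure 130 mm over their backs; the gripper's body (78 mm by 193 mm) begins 47 mm behind the grasp point.
Start: joints at [1.427, 0.359, 0.012, 0, -1.224, -0.288], TCP at [0.282, 0.613, 0.227] pointing down, gripper open.
Joint ranges: [-3.07, 3.07], [-1.43, 2.12], [-1.02, 1.25], [-3.03, 1.67], [-3.05, -0], [-3.03, 3.03]. Speed limits (rad/s): [2.39, 2.39, 3.01, 3.14, 3.14, 3.14].

INTERFACE

Orientations are given as [roll, pitch, yaw] about the fixed x, y, z axes, in that order (R = Rz(yaw) Ry(pitch) Rx(roll)).
In Python, from station import monitor, viewer, arm gives the robot as it stands.
- The arm moves only by the tool move_arm, never from a script. Its argument "deltas" is a list that holds one entry, the list of rows, each a list of 7 numbers: the turn, a rotation vector about the tool's x, y, z in degrees, then the shift along the tool's x, y, z in m, then the finger opening in m, from 0 to 0.0876. A call has 1 to 12 rows; each row is the pose to reach, as a shift and turn from the pose commanded when the call began, along the tool's axes at that moment; what a row does not reach only later rows make up. A row lasts 1/12 s, in which the tool goes at most 41.7 mm and 7.16 degrees, less where a joint would pass 70% of its speed; a pose out of reach is approached as far as the arm can. A call with a gripper value outside its range is refused whole. The fingers move at their own pace and stop on an object; "force" is the grip in N (left out, the last holds). Time passes only in rows, so rows that repeat a pose let the fingers close. It gives the time, the measured TCP pose, the force and the opening at its end, in the units of the state.
- monitor.get_state(): the state, without advancing time (a new reading comes with each control period).
- viewer.grab_frame(name): name is "scene" or "top" or "wrist"; returns a dict with "frame" (480x640x3 uint8, blue, green, red), "vfov" (degrees; the focal length in pixels is half the picture's height over the tangent of half this angle, whatever the lens; pixels are square), "cx", "cy" (the principal point, pixels), "xyz" and "orientation" of the camera in the world; the wrist camera has in their place "hand_eye" (4x4, takes a point from camera to tool coordinates, whose origin is the TCP and whose axes are the flange's). Camera axes: x right, y down, z forward; pixel columns grow to the right and rows downward; lengths in m; the calibration is good to about 2 mm. A picture is of the moment at which its call begins: read the wrist's pose just before it. There is no depth.
- arm.job_done(): hands the job in, once; it reports no verdict.
The state is a dict: "t": time; "q": joint angles; "qd": joint speeds; "joint_efforts": joint torques, N m; "eef_pos": TCP position; "ee_rot": TCP orientation; "force": force on the tool from outside, world axes, zero at the start; "moment": the same for the moment, N m; "width": finger opening in m.
Only numpy, scipy, OpenCV 4.12 (cv2) and the standard library are available. Lean on these libraries where they do the work, as an engineer would, in place of code of your own. Each camera call takes 0.05 s, during which the arm holds its last target. There are 200 camera calls.

## Working session

There is one attempt and no reset: what is moved stays moved. The work goes in short steps, Python scripts to look and compute and a tool call to move; the robot and the scene stay as the last step left them, time stands still between calls to the robot, and variables do not carry over. Pictures are saved under pics/ and viewed, on a budget of 10 in all, crops included, one or two more only if the job needs it, and the job is handed in when it is done.

Besides the shell and the picture viewer there is one more tool, called after ">>>" as a command line: name --argument value ..., lists and objects as JSON in quotes. move_arm: Moves the arm, as the interface text tells. Its arguments: {"type":"object","properties":{"deltas":{"type":"array","items":{"type":"array","items":{"type":"array","items":{"type":"number"}}}},"force":{"type":"number"}},"required":["deltas"]}

```bash
mkdir -p pics
cat > h.py <<'E'
import numpy as np, cv2
from scipy.spatial.transform import Rotation as R
from station import monitor, viewer, arm
def grab(name):
    s=monitor.get_state(); f=viewer.grab_frame(name)
    im=f["frame"]; fl=im.shape[0]/2/np.tan(np.radians(f["vfov"])/2)
    if "hand_eye" in f:
        T=np.eye(4);T[:3,:3]=R.from_euler('xyz',s["ee_rot"]).as_matrix();T[:3,3]=s["eef_pos"]
        T=T@np.array(f["hand_eye"]); Rm=T[:3,:3];p=T[:3,3]
    else:
        o=np.array(f["orientation"]); p=np.array(f["xyz"])
        Rm=o if o.shape==(3,3) else R.from_euler('xyz',o).as_matrix()
    return dict(im=im,f=fl,cx=f["cx"],cy=f["cy"],R=Rm,p=p)
def ray(c,u,v):
    d=c["R"]@np.array([(u-c["cx"])/c["f"],(v-c["cy"])/c["f"],1]);return d/np.linalg.norm(d)
def onz(c,u,v,z):
    d=ray(c,u,v);return c["p"]+d*(z-c["p"][2])/d[2]
def proj(c,P):
    q=c["R"].T@(np.array(P)-c["p"]);return np.array([c["cx"]+c["f"]*q[0]/q[2],c["cy"]+c["f"]*q[1]/q[2]])
E
python3 - <<'E'
from h import *
s=monitor.get_state();print(s)
for n in("scene","top","wrist"):
    c=grab(n);cv2.imwrite(f"pics/{n}0.png",c["im"]);print(n,c["f"],c["cx"],c["cy"],c["p"],c["R"].round(3).tolist())
E
```

```text
{'t': 0.0, 'q': array([ 1.42710564e+00,  3.59374054e-01,  1.10642378e-02, -3.58079784e-04,
       -1.22408426e+00, -2.88103486e-01]), 'qd': array([ 1.57972126e-03,  2.75632020e-05, -4.81717163e-04,  1.14956360e-03,
        1.24396091e-03, -7.43080600e-05]), 'joint_efforts': array([ 5.00635906e-04, -5.82717168e+01,  2.93061858e+01,  6.99752882e+00,
        6.89646535e-03, -1.58378393e-04]), 'eef_pos': array([0.28230403, 0.61259778, 0.22563189]), 'ee_rot': array([ 3.13996510e+00, -1.31275487e-04, -4.31916017e-01]), 'force': array([ 0.1636272 , -0.30827222,  0.05023978]), 'moment': array([ 0.06195786,  0.0120112 , -0.00224548]), 'width': 0.08758652748705908}
scene 535.3837270770948 319.4072617566431 244.51439292327467 [-0.09326981 -0.54647986  0.88620027] [[0.559, -0.57, 0.602], [-0.829, -0.37, 0.42], [-0.017, -0.733, -0.68]]
top 474.5682614695575 321.36715271313864 247.77401851508083 [ 0.46899116 -0.10129864  1.28487765] [[-0.016, -0.997, 0.073], [-1.0, 0.016, -0.002], [0.0, -0.073, -0.997]]
wrist 361.4916097353892 324.8998959436461 243.3985636367503 [0.34162058 0.58472647 0.38438795] [[-0.419, -0.881, -0.222], [-0.908, 0.406, 0.101], [0.001, 0.244, -0.97]]
```

View pics/top0.png

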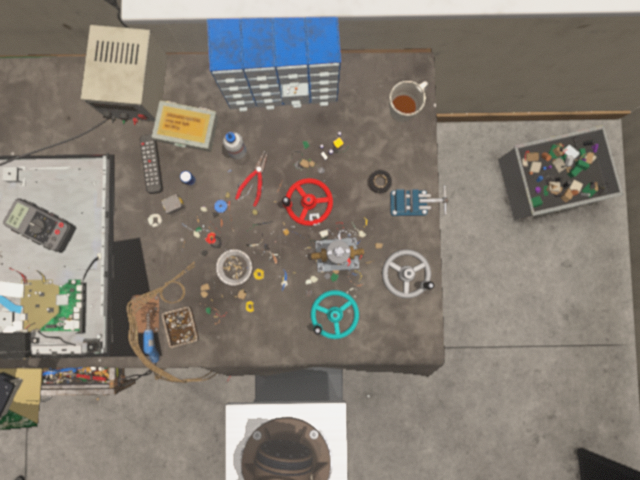

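View pics/scene0.png

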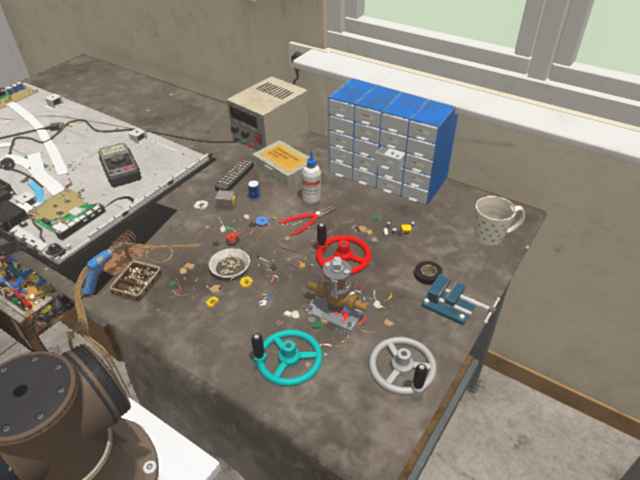

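The top view shows the silver handwheel's hub at about (407,273) and its black handle at (429,286). The valve is at (340,250), the dish at (234,266), the tape at (380,181) and the pliers at (253,180). The scene view agrees, with the silver wheel's hub at (403,355) and its handle at (420,376).

Run:
```python
from h import *
t=grab("top")
for n,u,v,z in(("hub",407,273,.044),("handle",429,286,.077),("spindle",341,249,.15),("dish",234,266,.01),("tape",380,181,.01),("redhandle",284,202,.077)):
    print(n,onz(t,u,v,z).round(3))
s=grab("scene")
for n,u,v,z in(("hub",403,352,.044),("handle",420,367,.077),("spindle",337,262,.15)): print(n,onz(s,u,v,z).round(3))
f=viewer.grab_frame("wrist");print(np.array(f["hand_eye"]).round(3).tolist())
```

```text
hub [ 0.49  -0.326  0.044]
handle [ 0.456 -0.375  0.077]
spindle [ 0.549 -0.15   0.15 ]
dish [0.517 0.132 0.01 ]
tape [ 0.742 -0.266  0.01 ]
redhandle [ 0.677 -0.009  0.077]
hub [ 0.49  -0.327  0.044]
handle [ 0.455 -0.376  0.077]
spindle [ 0.535 -0.149  0.15 ]
[[-0.0, -0.97, -0.244, 0.066], [1.0, -0.0, -0.0, 0.001], [0.0, -0.244, 0.97, -0.159], [0.0, 0.0, 0.0, 1.0]]
```

>>> move_arm --deltas '[[[0, 0, 7, 0.03, 0.03, 0, 0.0876], [0, 0, 13, 0.055, 0.06, 0, 0.0876], [0, 0, 20, 0.083, 0.09, 0, 0.0876], [0, 0, 26, 0.11, 0.12, 0, 0.0876], [0, 0, 33, 0.14, 0.15, 0, 0.0876], [0, 0, 39, 0.165, 0.175, 0, 0.0876], [0, 0, 46, 0.195, 0.205, 0, 0.0876], [0, 0, 50, 0.22, 0.235, 0, 0.0876], [0, 0, 50, 0.25, 0.265, 0, 0.0876], [0, 0, 50, 0.277, 0.292, 0, 0.0876], [0, 0, 50, 0.277, 0.292, 0, 0.0876], [0, 0, 50, 0.277, 0.292, 0, 0.0876]]]'

```text
t: 1.3
eef_pos: [0.4124, 0.2301, 0.227]
ee_rot: [-3.141, 0.001, -1.308]
force: [0.2, 1.2, -0.1]
width: 0.0877
```

>>> move_arm --deltas '[[[0, 0, 7, 0.04, -0.0025, 0, 0.0876], [0, 0, 14, 0.08, -0.005, 0, 0.0876], [0, 0, 21, 0.12, -0.0075, 0, 0.0876], [0, 0, 28, 0.16, -0.01, 0, 0.0876], [0, 0, 35, 0.2, -0.0125, 0, 0.0876], [0, 0, 42, 0.24, -0.015, 0, 0.0876], [0, 0, 49, 0.28, -0.017, 0, 0.0876], [0, 0, 50, 0.32, -0.02, 0, 0.0876], [0, 0, 50, 0.36, -0.022, 0.01, 0.0876], [0, 0, 50, 0.4, -0.025, 0.03, 0.0876], [0, 0, 50, 0.4, -0.025, 0.05, 0.0876], [0, 0, 50, 0.4, -0.025, 0.05, 0.0876]]]'

```text
t: 2.3
eef_pos: [0.5396, -0.1483, 0.1718]
ee_rot: [3.135, -0.003, -2.18]
force: [-0.5, -0.4, -1.7]
width: 0.0875
```

Run:
```python
from h import *
s=monitor.get_state();print(s["eef_pos"],s["ee_rot"],s["qd"].round(3))
c=grab("wrist");cv2.imwrite("pics/w1.png",c["im"]);print(proj(c,[.54,-.15,.152]))
np.save("w1.npy",c,allow_pickle=True)
```

```text
[ 0.53964588 -0.14825711  0.17183194] [ 3.13537771 -0.00340323 -2.18045062] [ 0.045 -0.054  0.028  0.012 -0.084 -0.025]
[322.97483334 280.31169143]
```

View pics/w1.png

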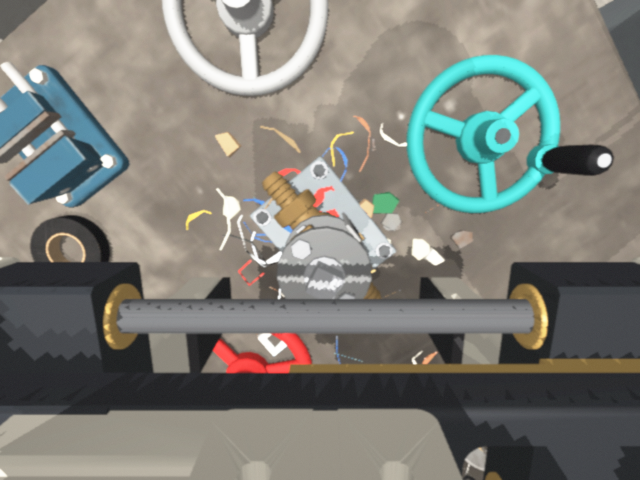

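The wrist view shows the yoke at about (325,260). The spindle tip is near (325,278), just above the gripper's bar at row 300. I'll back off along tool −x to clear it.

>>> move_arm --deltas '[[[0, 0, 0, -0.025, 0, 0, 0.0876], [0, 0, 0, -0.045, 0, 0.005, 0.0876], [0, 0, 0, -0.045, 0, 0.01, 0.0876], [0, 0, 0, -0.045, 0, 0.01, 0.0876], [0, 0, 0, -0.045, 0, 0.01, 0.0876], [0, 0, 0, -0.045, 0, 0.01, 0.0876]]]'

```text
t: 2.85
eef_pos: [0.567, -0.1099, 0.1676]
ee_rot: [-3.141, 0.001, -2.176]
force: [0.0, 0.5, 0.1]
width: 0.0877
```

Run:
```python
from h import *
s=monitor.get_state();print(s["eef_pos"],s["ee_rot"],s["qd"].round(3))
c=grab("wrist");np.save("w2.npy",c,allow_pickle=True)
p=proj(c,[.54,-.15,.14]);print(p)
u,v=p.astype(int)
cv2.imwrite("pics/w2.png",cv2.resize(c["im"][v-75:v+75,u-100:u+100],None,fx=4,fy=4,interpolation=cv2.INTER_CUBIC));print(u-100,v-75)
```

```text
[ 0.56698407 -0.10988351  0.16755437] [-3.14074801e+00  5.04929303e-04 -2.17589190e+00] [-0.013 -0.002 -0.    -0.     0.006  0.002]
[324.49772894 187.95008188]
224 112
```

View pics/w2.png

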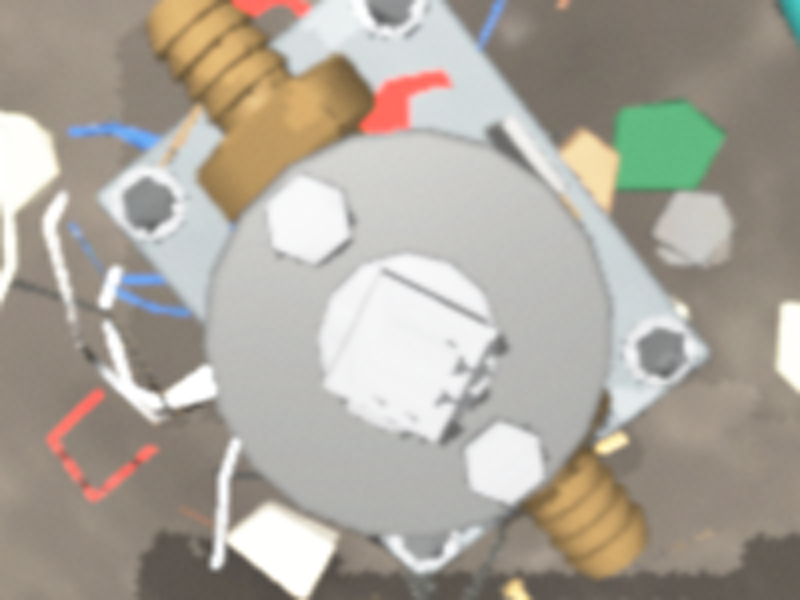

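The spindle is clear in this crop. The shoulder circle is centred at about (410,342). The square's corners are near (382,272), (505,335), (440,442) and (325,385), and the yoke circle is centred at (410,333).

Run:
```python
from h import *
c=np.load("w2.npy",allow_pickle=True).item()
o=lambda x,y,z:onz(c,224+x/4,112+y/4,z)
print("yoke",o(409.5,332.5,.124),(o(612,333,.124)-o(207,333,.124))[:2]@[1,0],np.linalg.norm(o(612,333,.124)-o(207,333,.124)))
print("sh",o(410,342,.128))
P=[o(*p,.142) for p in((382,272),(505,335),(440,442),(325,385))]
print("sqc",np.mean(P,0))
for i in range(4):
    d=P[(i+1)%4]-P[i];print(np.linalg.norm(d)*1000,np.degrees(np.arctan2(d[1],d[0]))%90)
# finer: upsampled 8x view of the spindle
im=c["im"][165:230,295:360]
im=cv2.resize(im,None,fx=9,fy=9,interpolation=cv2.INTER_CUBIC);im=cv2.convertScaleAbs(im,alpha=2.0,beta=-250)
cv2.imwrite("pics/w3.png",im)
```

```text
yoke [ 0.54229309 -0.14489953  0.124     ] -0.04647387042006945 0.056509645725406545
sh [ 0.54272377 -0.1441775   0.128     ]
sqc [ 0.54272586 -0.14358303  0.142     ]
17.499994725316522 28.448278836517048
16.067928711726516 24.72157192919448
16.553410737690808 28.658353463047717
16.094941199969437 28.100552203729166
```

View pics/w3.png

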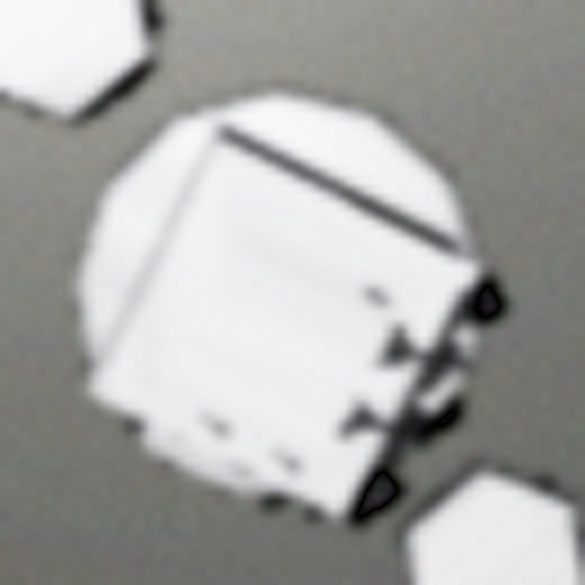

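>>> move_arm --deltas '[[[0, 0, 0, 0.035, -0.012, -0.01, 0.0876], [0, 0, 0, 0.07, -0.024, -0.01, 0.0876], [0, 0, 0, 0.105, -0.036, -0.005, 0.0876], [0, 0, 0, 0.14, -0.048, 0.01, 0.0876], [0, 0, 0, 0.174, -0.06, 0.03, 0.0876], [0, 0, 0, 0.174, -0.06, 0.06, 0.0876], [0, 0, 0, 0.174, -0.06, 0.065, 0.0876], [0, 0, 0, 0.174, -0.06, 0.065, 0.0876], [0, 0, 0, 0.174, -0.06, 0.065, 0.0876], [0, 0, 0, 0.174, -0.06, 0.065, 0.0876]]]'

```text
t: 3.73
eef_pos: [0.5185, -0.2872, 0.1035]
ee_rot: [-3.139, 0.001, -2.175]
force: [0.6, 0.4, 0.7]
width: 0.0879
```

Run:
```python
from h import *
s=monitor.get_state();print(s["eef_pos"],s["ee_rot"],s["qd"].round(3))
c=grab("wrist");np.save("w4.npy",c,allow_pickle=True)
cv2.imwrite("pics/w4.png",c["im"]);print(proj(c,[.49,-.326,.044]))
```

```text
[ 0.51853325 -0.28717689  0.10349047] [-3.13905650e+00  6.33795589e-04 -2.17544120e+00] [ 0.004 -0.007 -0.001 -0.002  0.006  0.   ]
[328.16887444 183.11928853]
```

View pics/w4.png

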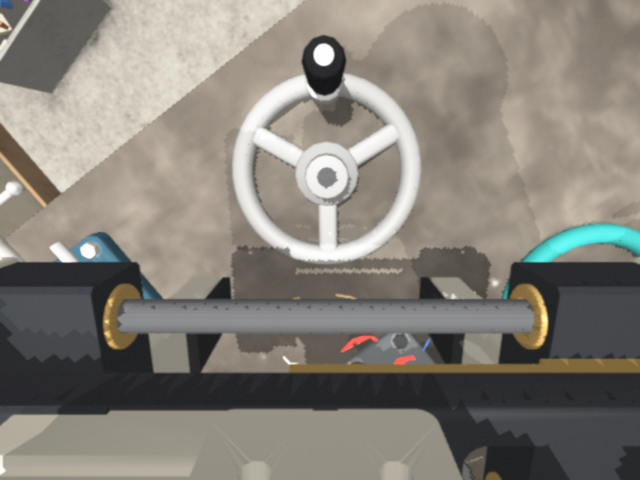

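The handwheel's hub top is at (327,177), its handle's white cap at (323,54) and its near spoke runs down to (328,245). Next I compute pose from these and a refined mask.

Run:
```python
from h import *
c=np.load("w4.npy",allow_pickle=True).item();im=c["im"]
hsv=cv2.cvtColor(im,cv2.COLOR_BGR2HSV)
m=((hsv[...,1]<25)&(hsv[...,2]>150)).astype(np.uint8)*255
m[:25]=0;m[266:]=0;m[:,:215]=0;m[:,440:]=0
k=m.copy()
cs,_=cv2.findContours(m,cv2.RETR_EXTERNAL,cv2.CHAIN_APPROX_NONE)
for q in sorted(cs,key=cv2.contourArea)[::-1][:3]:
    print("area",cv2.contourArea(q),cv2.boundingRect(q))
q=max(cs,key=cv2.contourArea)[:,0]
W=np.array([onz(c,u,v,.0075)[:2] for u,v in q])
h=onz(c,327,177,.044)[:2]
ok=np.abs(np.linalg.norm(W-h,axis=1)-.065)<.006
for _ in range(5):
    A=np.c_[2*W[ok],np.ones(ok.sum())];x=np.linalg.lstsq(A,(W[ok]**2).sum(1),rcond=None)[0]
    r=np.sqrt(x[2]+x[:2]@x[:2]);ok=np.abs(np.linalg.norm(W-x[:2],axis=1)-r)<.0015
print("rim",x[:2],r,ok.sum(),"hubtop",h)
# handle cap
cap=m[25:75,300:345];M=cv2.moments(cap,True);print("cap px",300+M["m10"]/M["m00"],25+M["m01"]/M["m00"])
for z in(.077,.08):
  p=onz(c,323,54,z)[:2];d=p-x[:2];d2=p-h;print(p,np.linalg.norm(d),np.degrees(np.arctan2(d[1],d[0])),np.degrees(np.arctan2(d2[1],d2[0])))
# near spoke: mid of mask per row
for v in range(212,244,6):
    u=np.where(m[v,310:346]>0)[0]+310;print(v,u.min(),u.max(),u.mean(),end=" ; ")
a=onz(c,327.5,240,.012)[:2]
d=x[:2]-a;print("spoke",np.degrees(np.arctan2(d[1],d[0])))
```

```text
area 23038.0 (231, 73, 191, 190)
area 1101.0 (215, 25, 54, 42)
area 342.0 (313, 43, 21, 23)
rim [ 0.48871255 -0.32991785] 0.0651808952047132 496 hubtop [ 0.48853037 -0.32936276]
cap px 323.2883597883598 54.55291005291005
[ 0.45682854 -0.37883782] 0.05839308825630734 -123.09464721686753 -122.65028611537294
[ 0.45721966 -0.37823363] 0.057673356917387564 -123.0968573538085 -122.64697197120391
212 318 336 327.0 ; 218 318 336 327.0 ; 224 318 336 327.0 ; 230 319 336 327.5 ; 236 319 336 327.5 ; 242 319 336 327.5 ; spoke -123.43986450220356
```

>>> move_arm --deltas '[[[0, 0, 0, 0.03, 0, 0, 0.0876], [0, 0, 0, 0.052, 0, 0.005, 0.0876], [0, 0, 0, 0.052, 0, 0.03, 0.0876], [0, 0, 0, 0.052, 0, 0.055, 0.0876], [0, 0, 0, 0.052, 0, 0.075, 0.0876], [0, 0, 0, 0.052, 0, 0.084, 0.0876], [0, 0, 0, 0.052, 0, 0.084, 0.06], [0, 0, 0, 0.052, 0, 0.084, 0.04], [0, 0, 0, 0.052, 0, 0.084, 0.01], [0, 0, 0, 0.052, 0, 0.084, 0.01], [0, 0, 0, 0.052, 0, 0.084, 0.01], [0, 0, 0, 0.052, 0, 0.084, 0.01]]]' --force 40

```text
t: 4.78
eef_pos: [0.488, -0.3305, 0.0185]
ee_rot: [-3.14, 0.0, -2.177]
force: [-0.2, 0.1, 0.1]
width: 0.0534
```

>>> move_arm --deltas '[[[0, 0, 0, 0, 0, 0, 0.01], [0, 0, 0, 0, 0, 0, 0.01], [0, 0, 0, 0, 0, 0, 0.01], [0, 0, 0, 0, 0, 0, 0.01], [0, 0, 0, 0, 0, 0, 0.01], [0, 0, 0, 0, 0, 0, 0.01], [0, 0, 0, 0, 0, -0.003, 0.01], [0, 0, 0, 0, 0, -0.01, 0.01]]]'

```text
t: 5.45
eef_pos: [0.4859, -0.3298, 0.0264]
ee_rot: [3.138, -0.001, -2.178]
force: [-0.4, -0.4, -4.2]
width: 0.0255
```

>>> move_arm --deltas '[[[0, 0, 0, 0, 0, -0.03, 0.01], [0, 0, 0, 0, 0, -0.06, 0.01], [0, 0, 0, 0, 0, -0.09, 0.01], [0, 0, 5, 0, 0, -0.12, 0.01], [0, 0, 11, 0, 0, -0.15, 0.01], [0, 0, 17, 0, 0, -0.17, 0.01], [0, 0, 23, 0, 0, -0.17, 0.01], [0, 0, 29.2, 0, 0, -0.17, 0.01], [0, 0, 29.2, 0, 0, -0.17, 0.01], [0, 0, 29.2, 0, 0, -0.17, 0.01]]]'

```text
t: 6.28
eef_pos: [0.4868, -0.3301, 0.1975]
ee_rot: [3.141, -0.0, -2.684]
force: [-0.0, -0.6, -4.3]
width: 0.0254
```

Run:
```python
from h import *
s=monitor.get_state();print(s["eef_pos"],s["ee_rot"],np.degrees(s["ee_rot"][2]),s["width"],s["force"],s["qd"].round(3))
a=s["ee_rot"][2];x=np.array([np.cos(a),np.sin(a)]);y=np.array([np.sin(a),-np.cos(a)])
d=np.array([.5421,-.1448])-s["eef_pos"][:2];print("x",d@x,"y",d@y)
```

```text
[ 0.48682566 -0.33005826  0.19745187] [ 3.14076948e+00 -3.75368029e-04 -2.68363235e+00] -153.760807671203 0.02543696235336183 [-0.03917092 -0.55954368 -4.32597891] [-0.001  0.008  0.001  0.002  0.003  0.028]
x -0.13148494916505715 y 0.14173067174482612
```

```bash
cat > wheel.py <<'E'
from h import *
def wheel(c,zu,save=None):
    im=c["im"];hsv=cv2.cvtColor(im,cv2.COLOR_BGR2HSV)
    if save: cv2.imwrite(save,im)
    s=monitor.get_state();a=s["ee_rot"][2];x=np.array([np.cos(a),np.sin(a)]);y=np.array([np.sin(a),-np.cos(a)])
    e=s["eef_pos"][:2]
    m=((hsv[...,1]<25)&(hsv[...,2]>150)).astype(np.uint8)*255
    m[260:]=0
    v,u=np.nonzero(m)
    W=np.array([onz(c,p,q,zu+.077)[:2] for p,q in zip(u,v)])-e
    tx,ty=W@x,W@y;k=(abs(tx-.058)<.012)&(abs(ty)<.012)
    cap=np.array([tx[k].mean(),ty[k].mean()])
    W=np.array([onz(c,p,q,zu+.0075)[:2] for p,q in zip(u,v)])-e
    tx,ty=W@x,W@y;r=np.hypot(tx,ty);k=(r<.072)&(tx>.015)&(r>.05)
    # outer rim points: max radius per angle bin
    an=np.round(np.degrees(np.arctan2(ty,tx))/3);P=[]
    for b in np.unique(an[k]):
        if abs(b*3)<20: continue
        j=np.where(k&(an==b))[0];P.append([tx[j[r[j].argmax()]],ty[j[r[j].argmax()]]])
    P=np.array(P);f=np.ones(len(P),bool)
    for _ in range(5):
        cc=np.linalg.lstsq(np.c_[2*P[f],np.ones(f.sum())],(P[f]**2).sum(1),rcond=None)[0]
        R0=np.sqrt(cc[2]+cc[:2]@cc[:2]);f=abs(np.hypot(*(P-cc[:2]).T)-R0)<.0015
    d=cap-cc[:2]
    print("tool yaw",np.degrees(a),"cap",cap,"centre(tool)",cc[:2],"r",R0,f.sum(),"dist",np.hypot(*d),"wheel yaw",np.degrees(a)-np.degrees(np.arctan2(d[1],d[0])),"wheel yaw from tcp",np.degrees(a)-np.degrees(np.arctan2(cap[1],cap[0])))
E
python3 - <<'E'
from wheel import *
c=grab("wrist");wheel(c,.179,"pics/w5.png")
E
```

```text
tool yaw -153.7310889510422 cap [0.0576687  0.00035087] centre(tool) [-0.00349632 -0.0045854 ] r 0.06943980562586427 26 dist 0.06136388681368942 wheel yaw -158.34510065366862 wheel yaw from tcp -154.07969057055558
```

View pics/w5.png

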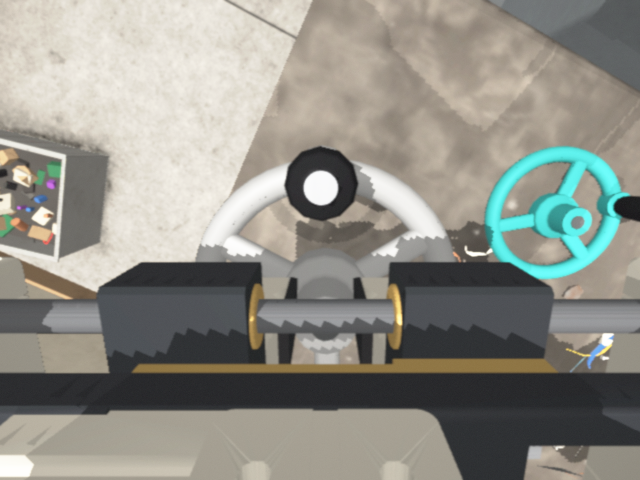

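The wheel hangs level in the grip, with the hub near (325,268) and the handle cap at (320,187). Its yaw is about −152.5°, as intended. The automatic rim fit was spoilt by the pale floor, so I'm not using it. Next, carry the wheel over the spindle.

>>> move_arm --deltas '[[[0, 0, 0, -0.015, 0.017, 0, 0.01], [0, 0, 0, -0.035, 0.038, 0, 0.01], [0, 0, 0, -0.055, 0.06, 0, 0.01], [0, 0, 0, -0.075, 0.082, 0, 0.01], [0, 0, 0, -0.097, 0.105, 0, 0.01], [0, 0, 0, -0.117, 0.127, 0, 0.01], [0, 0, 0, -0.1315, 0.1417, 0, 0.01], [0, 0, 0, -0.1315, 0.1417, 0, 0.01], [0, 0, 0, -0.1315, 0.1417, 0, 0.01], [0, 0, 0, -0.1315, 0.1417, 0.01, 0.01], [0, 0, 0, -0.1315, 0.1417, 0.015, 0.01], [0, 0, 0, -0.1315, 0.1417, 0.015, 0.01]]]'

```text
t: 7.33
eef_pos: [0.5418, -0.146, 0.1804]
ee_rot: [3.14, -0.003, -2.688]
force: [-0.6, 0.2, -3.8]
width: 0.0251
```

Run:
```python
from h import *
s=monitor.get_state();print(s["eef_pos"],np.degrees(s["ee_rot"]),s["force"])
c=grab("scene");np.save("s6.npy",c,allow_pickle=True)
p=proj(c,[.5427,-.144,.15]).astype(int);print(p)
cv2.imwrite("pics/s6.png",cv2.resize(c["im"][p[1]-70:p[1]+70,p[0]-90:p[0]+90],None,fx=4,fy=4,interpolation=cv2.INTER_CUBIC))
```

```text
[ 0.54175753 -0.14595833  0.18042008] [ 1.79898321e+02 -1.67385934e-01 -1.53988247e+02] [-0.62256418  0.20631277 -3.83937297]
[336 258]
```

View pics/s6.png

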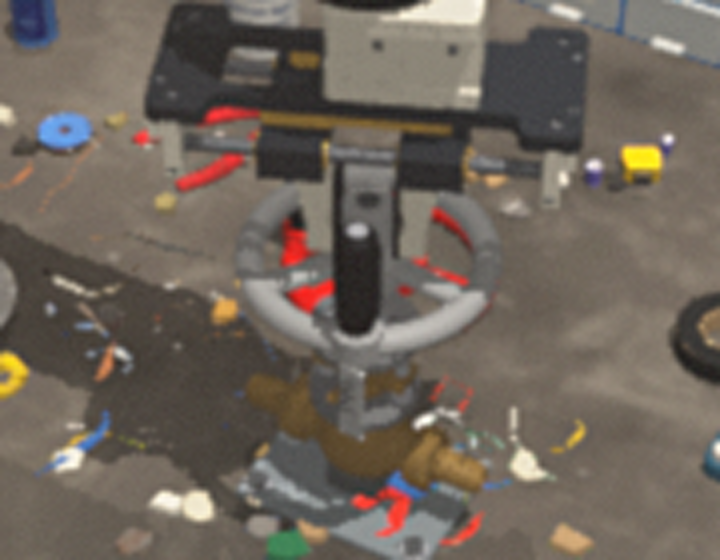

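>>> move_arm --deltas '[[[0, 0, 0, -0.001, 0.001, 0.004, 0.01], [0, 0, 0, -0.001, 0.001, 0.008, 0.01], [0, 0, 0, -0.001, 0.001, 0.012, 0.01], [0, 0, 0, -0.001, 0.001, 0.014, 0.01], [0, 0, 0, -0.001, 0.001, 0.016, 0.01], [0, 0, 0, -0.001, 0.001, 0.018, 0.01], [0, 0, 0, -0.001, 0.001, 0.018, 0.01]]]'

```text
t: 7.97
eef_pos: [0.5436, -0.1439, 0.1641]
ee_rot: [3.141, -0.001, -2.687]
force: [-0.0, -0.1, -4.7]
width: 0.0253
```

>>> move_arm --deltas '[[[0, 0, 0, 0, 0, 0.002, 0.01], [0, 0, 0, 0, 0, 0.004, 0.01], [0, 0, 0, 0, 0, 0.006, 0.01], [0, 0, 0, 0, 0, 0.008, 0.01], [0, 0, 0, 0, 0, 0.008, 0.01]]]'

```text
t: 8.38
eef_pos: [0.5426, -0.1443, 0.156]
ee_rot: [3.141, -0.002, -2.687]
force: [-4.0, -2.6, -2.3]
width: 0.0254
```

>>> move_arm --deltas '[[[0, 0, 0, 0, 0, 0.002, 0.01], [0, 0, 0, 0, 0, 0.004, 0.01], [0, 0, 0, 0, 0, 0.006, 0.01], [0, 0, 0, 0, 0, 0.008, 0.01], [0, 0, 0, 0, 0, 0.009, 0.01], [0, 0, 0, 0, 0, 0.009, 0.01]]]'

```text
t: 8.88
eef_pos: [0.5425, -0.1443, 0.147]
ee_rot: [3.141, -0.002, -2.687]
force: [-5.1, -3.4, -1.7]
width: 0.0252
```

>>> move_arm --deltas '[[[0, 0, 0, 0, 0, 0.0005, 0.01], [0, 0, 0, 0, 0, 0.001, 0.01], [0, 0, 0, 0, 0, 0.0015, 0.01], [0, 0, 0, 0, 0, 0.002, 0.01], [0, 0, 0, 0, 0, 0.002, 0.01]]]'

```text
t: 9.3
eef_pos: [0.5426, -0.1444, 0.1456]
ee_rot: [3.141, -0.002, -2.687]
force: [-6.2, -2.4, 2.0]
width: 0.0248
```

>>> move_arm --deltas '[[[0, 0, 0, 0, 0, 0.001, 0.01], [0, 0, 0, 0, 0, 0.002, 0.01], [0, 0, 0, 0, 0, 0.002, 0.01], [0, 0, 0, 0, 0, 0.002, 0.01]]]'

```text
t: 9.63
eef_pos: [0.5427, -0.1445, 0.1453]
ee_rot: [-3.141, -0.001, -2.686]
force: [-11.0, -0.1, 15.4]
width: 0.0248
```

>>> move_arm --deltas '[[[0, 0, 0, 0, 0, -0.002, 0.05], [0, 0, 0, 0, 0, -0.002, 0.05], [0, 0, 0, 0, 0, -0.002, 0.05], [0, 0, 0, 0, 0, -0.002, 0.05], [0, 0, 0, 0, 0, -0.002, 0.05], [0, 0, 0, 0, 0, -0.01, 0.05], [0, 0, 0, 0, 0, -0.04, 0.05], [0, 0, 0, 0, 0, -0.075, 0.05], [0, 0, 0, 0, 0, -0.085, 0.05], [0, 0, 0, 0, 0, -0.085, 0.05]]]'

```text
t: 10.47
eef_pos: [0.546, -0.1442, 0.2331]
ee_rot: [-3.138, 0.006, -2.686]
force: [0.5, -0.8, -0.4]
width: 0.0499
```

Run:
```python
from h import *
s=monitor.get_state();print(s["eef_pos"],np.degrees(s["ee_rot"]),s["force"],s["width"])
c=grab("wrist");cv2.imwrite("pics/w7.png",c["im"]);np.save("w7.npy",c,allow_pickle=True)
print(proj(c,[.4911,-.1715,.205]),proj(c,[.5425,-.1445,.172]))
```

```text
[ 0.54602356 -0.14417069  0.23307754] [-179.79233128    0.35015352 -153.90826454] [ 0.51831767 -0.75363934 -0.38833794] 0.049858165927487576
[325.70373285 160.98599772] [328.34442087 253.7021973 ]
```

View pics/w7.png

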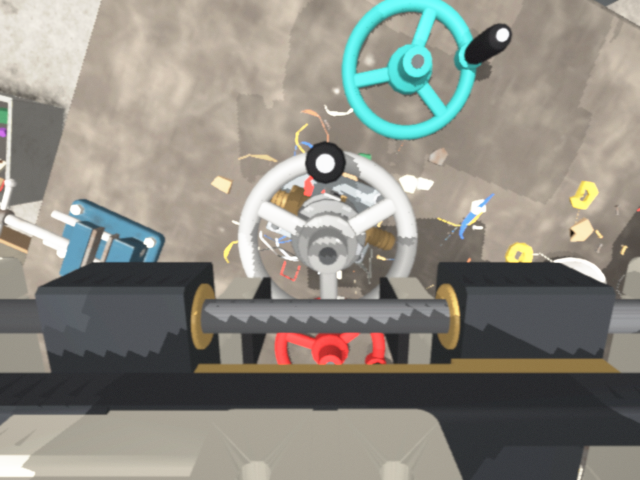

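The handle cap is at (325,162) and the hub top at (327,255), both within 1–2 px of my prediction. Now to grip the crank handle.

>>> move_arm --deltas '[[[0, 0, 0, 0.03, 0, 0, 0.05], [0, 0, 0, 0.06, 0, 0, 0.05], [0, 0, 0, 0.06, 0, 0, 0.05], [0, 0, 0, 0.06, 0, 0.01, 0.05], [0, 0, 0, 0.06, 0, 0.03, 0.05], [0, 0, 0, 0.06, 0, 0.055, 0.05], [0, 0, 0, 0.06, 0, 0.067, 0.05], [0, 0, 0, 0.06, 0, 0.067, 0.05], [0, 0, 0, 0.06, 0, 0.067, 0.05]]]'

```text
t: 11.27
eef_pos: [0.4897, -0.1702, 0.1604]
ee_rot: [3.141, -0.002, -2.686]
force: [0.8, -0.3, 0.9]
width: 0.0501
```

>>> move_arm --deltas '[[[0, 0, 0, 0, 0, 0, 0.01], [0, 0, 0, 0, 0, 0, 0.01], [0, 0, 0, 0, 0, 0, 0.01], [0, 0, 0, 0, 0, 0, 0.01], [0, 0, 0, 0, 0, 0, 0.01], [0, 0, 0, 0, 0, 0, 0.01], [0, 0, 0, 0, 0, 0, 0.01], [0, 0, 0, 0, 0, 0, 0.01]]]' --force 35

```text
t: 11.93
eef_pos: [0.4901, -0.1704, 0.1619]
ee_rot: [-3.141, 0.001, -2.687]
force: [-0.4, 0.3, 2.6]
width: 0.0216
```

The handle is gripped at 21.6 mm. Before cranking towards a hard stop, I want a rough idea of how far open the valve is. I'll look at the pointer in the first scene picture, where nothing hides it.

Run:
```python
from h import *
im=cv2.imread("pics/scene0.png");c=grab("scene")
print([proj(c,[.5427,-.144,z]).round(1).tolist() for z in(.152,.128,.124,.05,.008)])
cv2.imwrite("pics/s8.png",cv2.resize(im[250:330,290:390],None,fx=7.5,fy=7.5,interpolation=cv2.INTER_CUBIC))
w=np.load("w2.npy",allow_pickle=True).item()
o=lambda x,y,z:onz(w,224+x/4,112+y/4,z)[:2]
for a,b in(((150,203),(420,545)),((392,5),(660,350))):
    d=o(*b,.012)-o(*a,.012);print(np.linalg.norm(d),np.degrees(np.arctan2(d[1],d[0])))
```

```text
[[337.0, 258.2], [336.9, 266.8], [336.9, 268.2], [336.7, 293.1], [336.6, 306.3]]
0.09457244870422454 92.76560655161742
0.09169775564877826 94.65979288698048
```

View pics/s8.png

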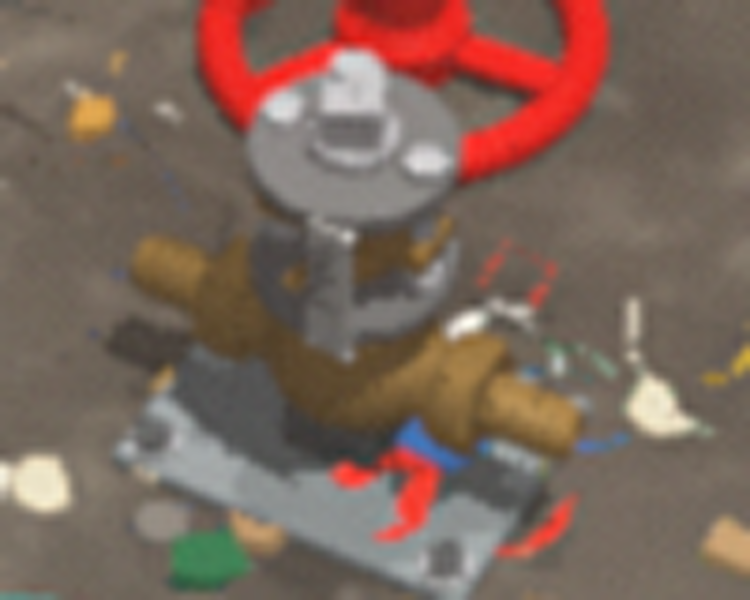

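The pointer (brass, near (435,240)) is too coarse to read at this resolution. I'll approach the stop in small force-checked steps instead. This script prints the shifts for each arc step.

```bash
cat > arc.py <<'E'
import numpy as np,sys
# alpha (deg, + = clockwise/closing), tool x = outward radius at alpha 0
r=.058
def rows(a0,a1,n):
    for a in np.linspace(a0,a1,n+1)[1:]:
        x,y=r*(np.cos(np.radians([a,a0]))),r*(np.sin(np.radians([a,a0])))
        print(f"[0,0,0,{x[0]-x[1]:.4f},{y[0]-y[1]:.4f},0,0.01]",end=",")
    print()
E
python3 -c "
from arc import *
for a in range(0,96,12): print(a,a+12);rows(a,a+12,2)"
```

```text
0 12
[0,0,0,-0.0003,0.0061,0,0.01],[0,0,0,-0.0013,0.0121,0,0.01],
12 24
[0,0,0,-0.0016,0.0059,0,0.01],[0,0,0,-0.0037,0.0115,0,0.01],
24 36
[0,0,0,-0.0028,0.0054,0,0.01],[0,0,0,-0.0061,0.0105,0,0.01],
36 48
[0,0,0,-0.0038,0.0047,0,0.01],[0,0,0,-0.0081,0.0090,0,0.01],
48 60
[0,0,0,-0.0047,0.0038,0,0.01],[0,0,0,-0.0098,0.0071,0,0.01],
60 72
[0,0,0,-0.0054,0.0028,0,0.01],[0,0,0,-0.0111,0.0049,0,0.01],
72 84
[0,0,0,-0.0059,0.0016,0,0.01],[0,0,0,-0.0119,0.0025,0,0.01],
84 96
[0,0,0,-0.0061,0.0003,0,0.01],[0,0,0,-0.0121,0.0000,0,0.01],
```

>>> move_arm --deltas '[[[0, 0, 0, -0.0003, 0.006, 0, 0.01], [0, 0, 0, -0.0013, 0.012, 0, 0.01], [0, 0, 0, -0.0013, 0.012, 0, 0.01], [0, 0, 0, -0.0013, 0.012, 0, 0.01]]]'

```text
t: 12.32
eef_pos: [0.4854, -0.1586, 0.1618]
ee_rot: [-3.142, -0.0, -2.686]
force: [-2.4, -3.2, 5.6]
width: 0.0215
```

>>> move_arm --deltas '[[[0, 0, 0, -0.0016, 0.0059, 0, 0.01], [0, 0, 0, -0.0037, 0.0115, 0, 0.01], [0, 0, 0, -0.0037, 0.0115, 0, 0.01]]]'

```text
t: 12.57
eef_pos: [0.4836, -0.1465, 0.1617]
ee_rot: [3.141, -0.0, -2.686]
force: [-3.4, -2.9, 5.9]
width: 0.0215
```

>>> move_arm --deltas '[[[0, 0, 0, -0.0028, 0.0054, 0, 0.01], [0, 0, 0, -0.0061, 0.0105, 0, 0.01], [0, 0, 0, -0.0061, 0.0105, 0, 0.01]]]'

```text
t: 12.82
eef_pos: [0.4844, -0.1343, 0.1617]
ee_rot: [3.141, -0.001, -2.686]
force: [-3.8, -0.8, 6.9]
width: 0.0216
```

```bash
python3 -c "
from arc import *
for a in range(36,396,15): print(a,a+15,end=' ');rows(a,a+15,2)"
```

```text
36 51 [0,0,0,-0.0049,0.0058,0,0.01],[0,0,0,-0.0104,0.0110,0,0.01],
51 66 [0,0,0,-0.0062,0.0044,0,0.01],[0,0,0,-0.0129,0.0079,0,0.01],
66 81 [0,0,0,-0.0071,0.0026,0,0.01],[0,0,0,-0.0145,0.0043,0,0.01],
81 96 [0,0,0,-0.0076,0.0007,0,0.01],[0,0,0,-0.0151,0.0004,0,0.01],
96 111 [0,0,0,-0.0075,-0.0013,0,0.01],[0,0,0,-0.0147,-0.0035,0,0.01],
111 126 [0,0,0,-0.0069,-0.0032,0,0.01],[0,0,0,-0.0133,-0.0072,0,0.01],
126 141 [0,0,0,-0.0058,-0.0049,0,0.01],[0,0,0,-0.0110,-0.0104,0,0.01],
141 156 [0,0,0,-0.0044,-0.0062,0,0.01],[0,0,0,-0.0079,-0.0129,0,0.01],
156 171 [0,0,0,-0.0026,-0.0071,0,0.01],[0,0,0,-0.0043,-0.0145,0,0.01],
171 186 [0,0,0,-0.0007,-0.0076,0,0.01],[0,0,0,-0.0004,-0.0151,0,0.01],
186 201 [0,0,0,0.0013,-0.0075,0,0.01],[0,0,0,0.0035,-0.0147,0,0.01],
201 216 [0,0,0,0.0032,-0.0069,0,0.01],[0,0,0,0.0072,-0.0133,0,0.01],
216 231 [0,0,0,0.0049,-0.0058,0,0.01],[0,0,0,0.0104,-0.0110,0,0.01],
231 246 [0,0,0,0.0062,-0.0044,0,0.01],[0,0,0,0.0129,-0.0079,0,0.01],
246 261 [0,0,0,0.0071,-0.0026,0,0.01],[0,0,0,0.0145,-0.0043,0,0.01],
261 276 [0,0,0,0.0076,-0.0007,0,0.01],[0,0,0,0.0151,-0.0004,0,0.01],
276 291 [0,0,0,0.0075,0.0013,0,0.01],[0,0,0,0.0147,0.0035,0,0.01],
291 306 [0,0,0,0.0069,0.0032,0,0.01],[0,0,0,0.0133,0.0072,0,0.01],
306 321 [0,0,0,0.0058,0.0049,0,0.01],[0,0,0,0.0110,0.0104,0,0.01],
321 336 [0,0,0,0.0044,0.0062,0,0.01],[0,0,0,0.0079,0.0129,0,0.01],
336 351 [0,0,0,0.0026,0.0071,0,0.01],[0,0,0,0.0043,0.0145,0,0.01],
351 366 [0,0,0,0.0007,0.0076,0,0.01],[0,0,0,0.0004,0.0151,0,0.01],
366 381 [0,0,0,-0.0013,0.0075,0,0.01],[0,0,0,-0.0035,0.0147,0,0.01],
381 396 [0,0,0,-0.0032,0.0069,0,0.01],[0,0,0,-0.0072,0.0133,0,0.01],
```

>>> move_arm --deltas '[[[0, 0, 0, -0.0047, 0.0057, 0, 0.01], [0, 0, 0, -0.0104, 0.011, 0, 0.01], [0, 0, 0, -0.0104, 0.011, 0, 0.01]]]'

```text
t: 13.07
eef_pos: [0.489, -0.1196, 0.1616]
ee_rot: [3.141, -0.001, -2.686]
force: [-3.8, 0.6, 7.0]
width: 0.0213
```

>>> move_arm --deltas '[[[0, 0, 0, -0.0062, 0.0044, 0, 0.01], [0, 0, 0, -0.0129, 0.0079, 0, 0.01], [0, 0, 0, -0.0129, 0.0079, 0, 0.01]]]'

```text
t: 13.32
eef_pos: [0.4973, -0.1068, 0.1616]
ee_rot: [3.141, -0.001, -2.686]
force: [-3.8, 1.0, 7.8]
width: 0.0216
```

>>> move_arm --deltas '[[[0, 0, 0, -0.0071, 0.0026, 0, 0.01], [0, 0, 0, -0.0145, 0.0043, 0, 0.01], [0, 0, 0, -0.0145, 0.0043, 0, 0.01]]]'

```text
t: 13.57
eef_pos: [0.5087, -0.0964, 0.1617]
ee_rot: [3.141, -0.001, -2.686]
force: [-3.5, 2.7, 8.2]
width: 0.0213
```

>>> move_arm --deltas '[[[0, 0, 0, -0.0076, 0.0007, 0, 0.01], [0, 0, 0, -0.0151, 0.0004, 0, 0.01], [0, 0, 0, -0.0151, 0.0004, 0, 0.01]]]'

```text
t: 13.82
eef_pos: [0.5225, -0.0894, 0.1617]
ee_rot: [3.141, -0.0, -2.686]
force: [-2.6, 2.2, 7.9]
width: 0.021
```

>>> move_arm --deltas '[[[0, 0, 0, -0.0075, -0.0013, 0, 0.01], [0, 0, 0, -0.0147, -0.0035, 0, 0.01], [0, 0, 0, -0.0147, -0.0035, 0, 0.01]]]'

```text
t: 14.07
eef_pos: [0.5376, -0.0862, 0.1617]
ee_rot: [3.141, 0.0, -2.686]
force: [-2.4, 2.2, 7.3]
width: 0.0214
```

>>> move_arm --deltas '[[[0, 0, 0, -0.0069, -0.0032, 0, 0.01], [0, 0, 0, -0.0133, -0.0072, 0, 0.01], [0, 0, 0, -0.0133, -0.0072, 0, 0.01]]]'

```text
t: 14.32
eef_pos: [0.5528, -0.0871, 0.1617]
ee_rot: [3.141, 0.0, -2.686]
force: [-0.9, 2.7, 7.7]
width: 0.0213
```

```bash
python3 -c "
from arc import *
for a,b in((126,148),(148,170),(170,192),(192,204),(204,216),(216,238),(238,260),(260,282),(282,294),(294,306),(306,328),(328,350),(350,372),(372,384),(384,396)): print(a,b,end=' ');rows(a,b,3 if b-a>13 else 2)"
```

```text
126 148 [0,0,0,-0.0057,-0.0047,0,0.01],[0,0,0,-0.0108,-0.0102,0,0.01],[0,0,0,-0.0151,-0.0162,0,0.01],
148 170 [0,0,0,-0.0035,-0.0065,0,0.01],[0,0,0,-0.0062,-0.0135,0,0.01],[0,0,0,-0.0079,-0.0207,0,0.01],
170 192 [0,0,0,-0.0008,-0.0074,0,0.01],[0,0,0,-0.0007,-0.0148,0,0.01],[0,0,0,0.0004,-0.0221,0,0.01],
192 204 [0,0,0,0.0016,-0.0059,0,0.01],[0,0,0,0.0037,-0.0115,0,0.01],
204 216 [0,0,0,0.0028,-0.0054,0,0.01],[0,0,0,0.0061,-0.0105,0,0.01],
216 238 [0,0,0,0.0047,-0.0057,0,0.01],[0,0,0,0.0102,-0.0108,0,0.01],[0,0,0,0.0162,-0.0151,0,0.01],
238 260 [0,0,0,0.0065,-0.0035,0,0.01],[0,0,0,0.0135,-0.0062,0,0.01],[0,0,0,0.0207,-0.0079,0,0.01],
260 282 [0,0,0,0.0074,-0.0008,0,0.01],[0,0,0,0.0148,-0.0007,0,0.01],[0,0,0,0.0221,0.0004,0,0.01],
282 294 [0,0,0,0.0059,0.0016,0,0.01],[0,0,0,0.0115,0.0037,0,0.01],
294 306 [0,0,0,0.0054,0.0028,0,0.01],[0,0,0,0.0105,0.0061,0,0.01],
306 328 [0,0,0,0.0057,0.0047,0,0.01],[0,0,0,0.0108,0.0102,0,0.01],[0,0,0,0.0151,0.0162,0,0.01],
328 350 [0,0,0,0.0035,0.0065,0,0.01],[0,0,0,0.0062,0.0135,0,0.01],[0,0,0,0.0079,0.0207,0,0.01],
350 372 [0,0,0,0.0008,0.0074,0,0.01],[0,0,0,0.0007,0.0148,0,0.01],[0,0,0,-0.0004,0.0221,0,0.01],
372 384 [0,0,0,-0.0016,0.0059,0,0.01],[0,0,0,-0.0037,0.0115,0,0.01],
384 396 [0,0,0,-0.0028,0.0054,0,0.01],[0,0,0,-0.0061,0.0105,0,0.01],
```

>>> move_arm --deltas '[[[0, 0, 0, -0.0058, -0.0049, 0, 0.01], [0, 0, 0, -0.011, -0.0104, 0, 0.01], [0, 0, 0, -0.011, -0.0104, 0, 0.01]]]'

```text
t: 14.57
eef_pos: [0.5672, -0.0918, 0.1617]
ee_rot: [3.141, 0.0, -2.686]
force: [-1.7, 1.2, 7.4]
width: 0.0215
```

>>> move_arm --deltas '[[[0, 0, 0, -0.0044, -0.0062, 0, 0.01], [0, 0, 0, -0.0079, -0.0129, 0, 0.01], [0, 0, 0, -0.0105, -0.02, 0, 0.01], [0, 0, 0, -0.0105, -0.02, 0, 0.01]]]'

```text
t: 14.9
eef_pos: [0.5853, -0.1054, 0.1617]
ee_rot: [3.141, 0.0, -2.686]
force: [-0.8, 0.6, 7.3]
width: 0.0211
```

>>> move_arm --deltas '[[[0, 0, 0, -0.0017, -0.0074, 0, 0.01], [0, 0, 0, -0.0024, -0.015, 0, 0.01], [0, 0, 0, -0.0021, -0.0225, 0, 0.01], [0, 0, 0, -0.0021, -0.0225, 0, 0.01]]]'

```text
t: 15.23
eef_pos: [0.5968, -0.1249, 0.1617]
ee_rot: [3.141, 0.0, -2.687]
force: [-0.8, 0.5, 6.7]
width: 0.0213
```

>>> move_arm --deltas '[[[0, 0, 0, 0.0013, -0.0075, 0, 0.01], [0, 0, 0, 0.0035, -0.0147, 0, 0.01], [0, 0, 0, 0.0035, -0.0147, 0, 0.01]]]'

```text
t: 15.48
eef_pos: [0.5999, -0.1395, 0.1617]
ee_rot: [3.141, 0.0, -2.687]
force: [-1.1, 0.3, 6.2]
width: 0.0216
```

>>> move_arm --deltas '[[[0, 0, 0, 0.0032, -0.0069, 0, 0.01], [0, 0, 0, 0.0072, -0.0133, 0, 0.01], [0, 0, 0, 0.0072, -0.0133, 0, 0.01]]]'

```text
t: 15.73
eef_pos: [0.5997, -0.1512, 0.1616]
ee_rot: [3.137, 0.004, -2.687]
force: [-1.8, 16.9, 10.6]
width: 0.0216
```

>>> move_arm --deltas '[[[0, 0, 0, 0.0009, -0.0012, 0, 0.01], [0, 0, 0, 0.0018, -0.0024, 0, 0.01], [0, 0, 0, 0.0018, -0.0024, 0, 0.01], [0, 0, 0, 0.0018, -0.0024, 0, 0.01]]]'

```text
t: 16.07
eef_pos: [0.5996, -0.1521, 0.1617]
ee_rot: [3.136, 0.005, -2.686]
force: [-1.9, 24.6, 10.1]
width: 0.0216
```

Run:
```python
from h import *
s=monitor.get_state();p=s["eef_pos"];print(s["t"],p,np.degrees(s["ee_rot"]),s["force"],s["moment"],s["width"])
print(np.degrees(np.arctan2(p[1]+.1444,p[0]-.5426)),np.hypot(p[1]+.1444,p[0]-.5426))
from arc import *
# back off: from commanded 219 opening; rows of 15 deg
print("A");rows(219,39,12);print("B");rows(39,-141,12)
```

```text
16.0667 [ 0.59960336 -0.15209489  0.16168743] [ 179.70094116    0.31315656 -153.88229274] [-1.86201121 24.63955896 10.13586492] [9.38087164 0.8468655  0.05979057] 0.021628236688419924
-7.687893701807736 0.05752037998293261
A
[0,0,0,-0.0079,0.0129,0,0.01],[0,0,0,-0.0122,0.0274,0,0.01],[0,0,0,-0.0126,0.0426,0,0.01],[0,0,0,-0.0091,0.0573,0,0.01],[0,0,0,-0.0018,0.0706,0,0.01],[0,0,0,0.0086,0.0816,0,0.01],[0,0,0,0.0215,0.0895,0,0.01],[0,0,0,0.0360,0.0938,0,0.01],[0,0,0,0.0511,0.0942,0,0.01],[0,0,0,0.0659,0.0906,0,0.01],[0,0,0,0.0792,0.0834,0,0.01],[0,0,0,0.0901,0.0730,0,0.01],
B
[0,0,0,0.0079,-0.0129,0,0.01],[0,0,0,0.0122,-0.0274,0,0.01],[0,0,0,0.0126,-0.0426,0,0.01],[0,0,0,0.0091,-0.0573,0,0.01],[0,0,0,0.0018,-0.0706,0,0.01],[0,0,0,-0.0086,-0.0816,0,0.01],[0,0,0,-0.0215,-0.0895,0,0.01],[0,0,0,-0.0360,-0.0938,0,0.01],[0,0,0,-0.0511,-0.0942,0,0.01],[0,0,0,-0.0659,-0.0906,0,0.01],[0,0,0,-0.0792,-0.0834,0,0.01],[0,0,0,-0.0901,-0.0730,0,0.01],
```

The stop is confirmed. The handle blocks at about −7° (arc angle ≈213°) and the reaction rises to 25 N. Opening needs 720° plus about 8° of play, so the target arc angle is ≈−516° from the commanded 219°.

>>> move_arm --deltas '[[[0, 0, 0, -0.0079, 0.0129, 0, 0.01], [0, 0, 0, -0.0122, 0.0274, 0, 0.01], [0, 0, 0, -0.0126, 0.0426, 0, 0.01], [0, 0, 0, -0.0091, 0.0573, 0, 0.01], [0, 0, 0, -0.0018, 0.0706, 0, 0.01], [0, 0, 0, 0.0086, 0.0816, 0, 0.01], [0, 0, 0, 0.0215, 0.0895, 0, 0.01], [0, 0, 0, 0.036, 0.0938, 0, 0.01], [0, 0, 0, 0.0511, 0.0942, 0, 0.01], [0, 0, 0, 0.0659, 0.0906, 0, 0.01], [0, 0, 0, 0.0792, 0.0834, 0, 0.01], [0, 0, 0, 0.0901, 0.073, 0, 0.01]]]'

```text
t: 17.07
eef_pos: [0.485, -0.1305, 0.1618]
ee_rot: [3.14, 0.002, -2.686]
force: [1.3, 3.4, 2.7]
width: 0.0216
```

>>> move_arm --deltas '[[[0, 0, 0, 0.0079, -0.0129, 0, 0.01], [0, 0, 0, 0.0122, -0.0274, 0, 0.01], [0, 0, 0, 0.0126, -0.0426, 0, 0.01], [0, 0, 0, 0.0091, -0.0573, 0, 0.01], [0, 0, 0, 0.0018, -0.0706, 0, 0.01], [0, 0, 0, -0.0086, -0.0816, 0, 0.01], [0, 0, 0, -0.0215, -0.0895, 0, 0.01], [0, 0, 0, -0.036, -0.0938, 0, 0.01], [0, 0, 0, -0.0511, -0.0942, 0, 0.01], [0, 0, 0, -0.0659, -0.0906, 0, 0.01], [0, 0, 0, -0.0792, -0.0834, 0, 0.01], [0, 0, 0, -0.0901, -0.073, 0, 0.01]]]'

```text
t: 18.07
eef_pos: [0.5986, -0.1581, 0.1617]
ee_rot: [-3.141, -0.002, -2.687]
force: [-4.6, -3.5, 6.9]
width: 0.0214
```

>>> move_arm --deltas '[[[0, 0, 0, -0.0079, 0.0129, 0, 0.01], [0, 0, 0, -0.0122, 0.0274, 0, 0.01], [0, 0, 0, -0.0126, 0.0426, 0, 0.01], [0, 0, 0, -0.0091, 0.0573, 0, 0.01], [0, 0, 0, -0.0018, 0.0706, 0, 0.01], [0, 0, 0, 0.0086, 0.0816, 0, 0.01], [0, 0, 0, 0.0215, 0.0895, 0, 0.01], [0, 0, 0, 0.036, 0.0938, 0, 0.01], [0, 0, 0, 0.0511, 0.0942, 0, 0.01], [0, 0, 0, 0.0659, 0.0906, 0, 0.01], [0, 0, 0, 0.0792, 0.0834, 0, 0.01], [0, 0, 0, 0.0901, 0.073, 0, 0.01]]]'

```text
t: 19.07
eef_pos: [0.485, -0.1306, 0.1618]
ee_rot: [3.14, 0.002, -2.686]
force: [0.6, 3.6, 3.1]
width: 0.0215
```

Next is the last half turn, then 15° more, ending slowly with a hold.

>>> move_arm --deltas '[[[0, 0, 0, 0.0079, -0.0129, 0, 0.01], [0, 0, 0, 0.0122, -0.0274, 0, 0.01], [0, 0, 0, 0.0126, -0.0426, 0, 0.01], [0, 0, 0, 0.0091, -0.0573, 0, 0.01], [0, 0, 0, 0.0018, -0.0706, 0, 0.01], [0, 0, 0, -0.0086, -0.0816, 0, 0.01], [0, 0, 0, -0.0215, -0.0895, 0, 0.01], [0, 0, 0, -0.036, -0.0938, 0, 0.01], [0, 0, 0, -0.0511, -0.0942, 0, 0.01], [0, 0, 0, -0.0659, -0.0906, 0, 0.01], [0, 0, 0, -0.0792, -0.0834, 0, 0.01], [0, 0, 0, -0.0901, -0.073, 0, 0.01]]]'

```text
t: 20.07
eef_pos: [0.5986, -0.1582, 0.1617]
ee_rot: [-3.141, -0.002, -2.687]
force: [-4.3, -3.3, 6.8]
width: 0.0215
```

>>> move_arm --deltas '[[[0, 0, 0, -0.0042, 0.0063, 0, 0.01], [0, 0, 0, -0.0079, 0.0129, 0, 0.01], [0, 0, 0, -0.0079, 0.0129, 0, 0.01], [0, 0, 0, -0.0079, 0.0129, 0, 0.01], [0, 0, 0, -0.0079, 0.0129, 0, 0.01], [0, 0, 0, -0.0079, 0.0129, 0, 0.01]]]'

```text
t: 20.57
eef_pos: [0.6, -0.1423, 0.1619]
ee_rot: [3.141, 0.0, -2.686]
force: [-0.4, 0.3, 7.4]
width: 0.0214
```

Run:
```python
from h import *
s=monitor.get_state();p=s["eef_pos"];print(s["t"],p,np.degrees(s["ee_rot"]),s["force"],s["width"],abs(s["qd"]).max())
print(np.degrees(np.arctan2(p[1]+.1444,p[0]-.5426)),np.hypot(p[1]+.1444,p[0]-.5426))
c=grab("scene");q=proj(c,[.5427,-.144,.13]).astype(int)
cv2.imwrite("pics/s9.png",cv2.resize(c["im"][q[1]-75:q[1]+75,q[0]-100:q[0]+100],None,fx=4,fy=4,interpolation=cv2.INTER_CUBIC))
```

```text
20.5667 [ 0.60002536 -0.1422696   0.16192159] [ 1.79988741e+02  2.09207920e-02 -1.53915896e+02] [-0.38125328  0.26375035  7.43522854] 0.021373186041192614 0.0007015398255267463
2.12461657654186 0.05746486196294576
```

View pics/s9.png

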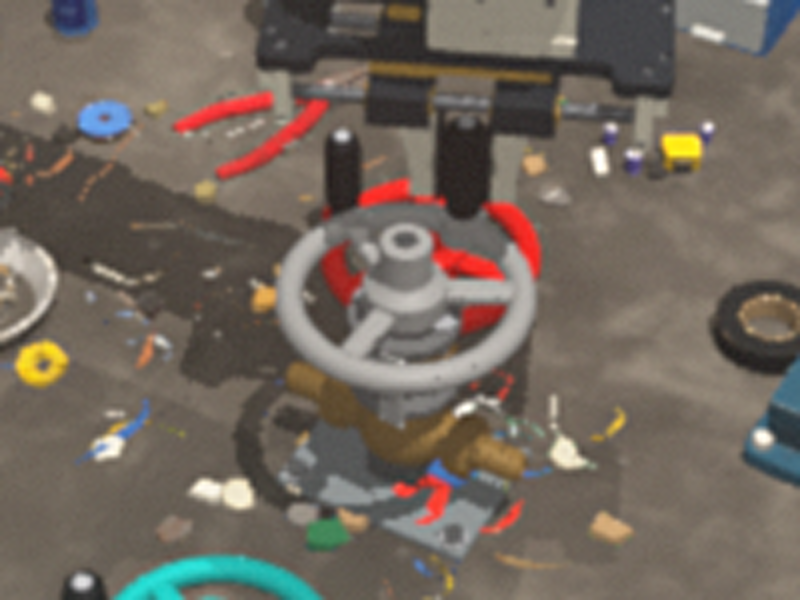

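The wheel sits level and fully down, the handle is in the fingers, and the dish, tape and pliers are undisturbed. The handle angle is 2.1°, against about −6.8° at the stop. Taking off 8° of play gives 721° of opening. Handing in.

```bash
python3 -c "
from station import arm
print(arm.job_done())"
```

```text
the job is handed in; nothing more can be done
None
```

The handwheel is fully down on the spindle, and I wound it clockwise by the crank until it hit the stop. I then opened the valve two full turns and handed in with the handle still held at 35 N. The hand-in gives no verdict, so the results below are from my own checks.

- **Seating:** the hub stopped going down at the expected height, with 15 N of push. In the last picture the wheel sits level on the yoke.
- **Stop:** the handle blocked after about 213° of closing, so the valve began roughly 0.6 turn open. The reaction rose to 25 N, against 3–4 N when it turns freely.
- **Final setting:** the handle is at 2.1°, which puts the spindle at about 718–721° from the stop after allowing for the play in the socket. The allowance is ±20°.
- **At hand-in:** the arm was at rest with only a light sideways force, and the fingers were closed to 21.4 mm on the handle.
- **Dish, tape roll and pliers:** the last picture shows no sign that they moved, but I did not measure their positions again.

Three things did not work out:
- **Rim fit:** an automatic fit of the wheel in the gripper was spoilt by the pale floor. I judged its angle from the picture instead, and it went on without trouble.
- **Valve pointer:** it was too small to read in the pictures. The two turns therefore rest on the arm's own motion from the stop.
- **Picture count:** I viewed 11 pictures, one over the budget of 10.

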